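# Tuck a verge trim under the lapped shingles and hold it for nailing

### The job

Lift the aluminium verge trim up and off the two hooks of its stand and fit it to the bare edge of the small shingled roof panel, the one that faces the stand: lay its flat flange on the dark underlay and tuck it under the free ends of the lapped shingles, without lifting them, until the trim's drip leg comes up against the edge of the board, with the ends of the trim level with the ends of the board. Finish while still gripping the trim and firmly pressing it down flat on the underlay, ready to be nailed; leave the hammer, wax tin and pencil where they lie.

Things in the scene. Friction and masses are not known exactly. Their poses are not given: they have to be found in the camera images.
- trim: Verge trim, folded plain aluminium sheet 2.5 mm, 200 mm long, 0.18 to 0.34 kg: a flat flange with an upright kerb along one side. Origin: mid-length, under the kerb's middle, level with the flange's underside. x from kerb to the flange's free edge (x 80), y along its length, z up. The kerb's outer wall (x -7.5 to -5) runs on down to z -14 as the drip leg (thin lip to z -18, looks only).
- kerb_top (a point): Middle of the top of the trim's kerb, 40 mm above the trim's origin. The kerb is an inverted U, 15 mm wide over its faces (trim x -7.5 to 7.5), 40 mm high, hollow (10 mm wide, open below) so that it hangs over the hooks. Grip it from above across the 15 mm, at mid-length, fingers astride it.
- edge_a (a point): Corner of the trim's flange: free edge (x 80), underside, at the trim's end y -100 (nearer the robot as it hangs). The flange is 2.5 mm thick.
- edge_b (a point): Corner of the trim's flange: free edge (x 80), underside, at the trim's end y +100 (farther from the robot as it hangs).
- stand: Fixed stand, wooden base 125 x 210 x 16 mm, plywood upright along its back (x -56 to -44, up to z 90). Origin on the bench under the hooks' line, midway between them; x from the upright to the hooks (to the robot's right), y along the upright, z up. Two hooks of 8.5 mm rod leave the upright at z 62 and turn straight up at x 0, y -72 and 72.
- hook_tips (a point): Midway between the upturned hook tips, 130 mm above the bench (trim origin hangs at z 92.5). The tips reach 37.5 mm up into the hanging trim's kerb with 1.5 mm play (it hangs nearly level, its axes as the stand's, shifted up to 10 mm along y); the drip leg clears them once the trim is 52 mm above its hanging height.
- panel: Fixed level roof panel: plywood board 170 x 200 x 15 mm on bearers (upper face z 42), a 2 mm dark underlay (upper face z 44) and three courses of lapped wooden shingles. Origin on the bench under the middle of the verge edge, the bare 200 mm edge facing the stand. x from that edge inward (to the robot's right), y along the edge (away from the robot), z up.
- lap (a point): Middle of the line of the shingles' free ends, at underlay height: panel x 48, y 0, z 44 (they run from y -104 to 100; upper faces z 56 to 66). Under them a slot, at least 7.5 mm high, runs in to battens at x 94. When home, the trim's axes are the panel's, its drip leg's inner face touches the verge edge, its origin is at panel x 5, y 0, z 44, its flange edge at x 85.
- underlay: The dark 2 mm sheet on the panel's board, against which the flange is pressed. Origin at panel x 0, y 0, z 42 (its underside, at the verge edge); axes as the panel's.
- shingle_low (a joint): Lift of the free end of the lowest (nearest the robot) shingle, rad: 0 lying in place, grows as it is lifted. The shingle is nailed 52 mm in from its free end and turns there, on a springy fixing (about 2 N at the free end starts it); 0.1 rad is 5 mm of lift at the free end. It must stay near 0.
- shingle_mid (a joint): Lift of the free end of the middle shingle, rad: 0 lying in place, grows as it is lifted. The shingle is nailed 52 mm in from its free end and turns there, on a springy fixing (about 2 N at the free end starts it); 0.1 rad is 5 mm of lift at the free end. It must stay near 0.
- shingle_top (a joint): Lift of the free end of the topmost (farthest from the robot) shingle, rad: 0 lying in place, grows as it is lifted. The shingle is nailed 52 mm in from its free end and turns there, on a springy fixing (about 2 N at the free end starts it); 0.1 rad is 5 mm of lift at the free end. It must stay near 0.
- hammer: Hammer, 95 x 281 x 22 mm, lying to the right of the panel; leave it alone. Origin at its underside.
- wax_tin: Round wax tin with a brown lid, 68 mm across, 29 mm high, standing to the right of the panel, before the hammer; leave it alone. Origin at its underside.
- pencil: Flat carpenter's pencil, 12 x 181 x 8 mm, lying flat in the gap between stand and panel; leave it alone. Origin at its underside.

How it is judged:
On the way, in this order (a step that is already met when the one before it is completed fails the run):
1. the trim is lifted up and off the hooks, held in the fingers (z of trim in the frame of stand above 0.146 m and contact force between trim and stand below 0.1 N and contact force between the fingers and trim above 1 N), for 0.1 s.
2. the free edge of the flange, low over the underlay, has entered under the shingles along its whole length (x of each of edge_a, edge_b in the frame of panel above 0.054 m and z of each of edge_a, edge_b in the frame of panel below 0.05 m and y of trim in the frame of panel between -0.02 and 0.02 m), for 0.1 s.
At the end, for the whole second after the job is handed in: Trim still gripped; both flange corners within 5 mm of home (at least 32 mm under the shingles) and within 3 mm of the underlay, kerb within 3 mm of seated height, trim ends within 12 mm of the board ends, pressed on the underlay with over 6 N, no shingle lifted over 0.03 rad (1.5 mm) (x of each of edge_a, edge_b in the frame of panel above 0.08 m and z of each of edge_a, edge_b in the frame of panel below 0.047 m and z of kerb_top in the frame of panel below 0.087 m and y of trim in the frame of panel between -0.012 and 0.012 m and contact force between trim and underlay above 6 N and contact force between the fingers and trim above 2 N and value of joint each of shingle_low, shingle_mid, shingle_top below 0.03 rad); the arm keeps its last pose, push and grip.
It fails at once if a shingle's free end is lifted by more than about 5 mm (0.1 rad) (value of joint any of shingle_low, shingle_mid, shingle_top above 0.1 rad).
It fails at once if hammer, wax tin or pencil is moved by more than 30 mm (distance of any of hammer, wax_tin, pencil from where it was at the start of the episode above 0.03 m).
It also fails if it takes over 40 s, if anything falls off the work surface, if the arm or the gripper's body presses on something with over 40 N, if the wrist force passes 120 N, or if a joint passes its speed limit or range.

### The arm

A 6-joint arm with a two-finger parallel gripper is mounted at the origin on a cart in front of the work surface, level with it; the furniture and walls round the work are solid. World frame = base frame: x ahead of the robot, y to its left, z up, the work surface at z = 0. Lengths are in m, angles in rad, forces in N, time in s.
With the tool pointing down it reaches from about 0.3 to 0.775 m from the base axis. Payload 14.6 kg.
Tool frame: the origin (TCP) lies at the very end of the fingers, on their centre line; the grasp point (between the pads) lies 19 mm behind it; z points along the fingers, y is the line along which they close (so a half turn about z gives the same grasp; the last joint's range is limited). The gripper opens to 94 mm and grips with 3 to 60 N. Pads are 16 mm wide; open, the fingers measure 119 mm over their backs; the gripper's body (75 mm by 177 mm) begins 78 mm behind the grasp point.
Start: joints at [-0.861, 0.3, 1.521, -0, 1.321, -0.067], TCP at [0.386, -0.392, 0.205] pointing down, gripper open.
Joint ranges: [-3.03, 3.03], [-0.79, 2.21], [0.23, 2.52], [-1.04, 4.18], [0, 3.07], [-2.55, 2.55]. Speed limits (rad/s): [2.22, 2.22, 2.57, 3.14, 3.14, 3.14].

### API

Orientations are given as [roll, pitch, yaw] about the fixed x, y, z axes, in that order (R = Rz(yaw) Ry(pitch) Rx(roll)).
In Python, from station import status, vision, order, silhouettes gives the robot as it stands. The module is installed in compiled form; this text tells all that it offers.
- The arm moves only by the shell command python3 -m pendant 'ROWS' [FORCE]. ROWS is JSON, one flat list of numbers, 7 for each row, row after row: the shift along the tool's x, y, z in units of 500 mm (1.0 is 500 mm), then the turn, a rotation vector about the tool's x, y, z in units of 90 degrees (1.0 is 90 degrees), then the opening, from -1 (shut) to 1 (fully open). A call has 1 to 12 rows; each row is the pose to reach, as a shift and turn from the pose commanded when the call began, along the tool's axes at that moment; what a row does not reach only later rows make up. A row lasts 1/10 s, in which the tool goes at most 50 mm and 8.59 degrees, less where a joint would pass 70% of its speed; a pose out of reach is approached as far as the arm can. A call with a number of a shift or a turn outside -1 to 1 is refused whole. A call with a gripper value outside its range is refused whole. The fingers move at their own pace and stop on an object; FORCE is the grip in N (left out, the last holds). Time passes only in rows, so rows that repeat a pose let the fingers close. It gives the time, the measured TCP pose, the force, the opening and the grip force at its end, in the units of the state.
- status.get_obs(): the state, without advancing time (a new reading comes with each control period).
- vision.camera(name): name is "side" or "top"; returns a dict with "pixels" (420x560x3 uint8, red, green, blue), "K" (3x3 intrinsics, pixels), "R" (3x3) and "t" (3): a world point X has camera coordinates R X + t. Camera axes: x right, y down, z forward; pixel columns grow to the right and rows downward; lengths in m; the calibration is good to about 2 mm. A picture is of the moment at which its call begins. There is no depth.
- order.hand_in(): hands the job in; it is judged then, once.
Trained networks look in a picture, given as the dict that the camera call returned (one of the last four; its "shot" number tells which), for a name from the list of things; names that differ only in an ending like _2 or _b are one class to them, and where a whole thing is asked for, a point or a joint stands for the part that bears it (a point fixed in the world has none). Each returns a list of dicts, best first, with "score" (0 to 1); they miss things now and then, are a little off and sometimes report something else, mostly with a low value. They report only what shows in the picture. A call takes as long as a camera call.
- silhouettes(target, picture): "region" (420x560 bool, what is visible of it) and "extent" ([left, top, right, bottom] in pixels, round what is visible of it).
The state is a dict: "time_s": time; "qpos": joint angles; "joint_vel": joint speeds; "tau": joint torques, N m; "ee_pos": TCP position; "eef_rot": TCP orientation; "force": force on the tool from outside, world axes, zero at the start; "moment": the same for the moment, N m; "grip_width": finger opening in m; "grip_force": force on a finger pad.
Only numpy, scipy, OpenCV 4.12 (cv2) and the standard library are available. Lean on these libraries where they do the work, as an engineer would, in place of code of your own. Each camera call takes 0.05 s, during which the arm holds its last target. There are 200 camera calls.

## Working session

There is one attempt and no reset: what is moved stays moved. The work goes in short steps, Python scripts to look and compute and a shell command to move; the robot and the scene stay as the last step left them, time stands still between calls to the robot, and variables do not carry over. Pictures are saved under pics/ and viewed, at most 10 in all, crops included, and the job is handed in when it is done.

```bash
mkdir -p pics
cat > h.py <<'E'
import numpy as np,cv2
from station import status,vision,order,silhouettes
def save(p,n): cv2.imwrite('pics/'+n,p['pixels'][:,:,::-1])
def proj(p,X):
    X=np.atleast_2d(X); c=X@np.array(p['R']).T+np.array(p['t']); u=c@np.array(p['K']).T; return u[:,:2]/u[:,2:]
def ray(p,uv):
    R=np.array(p['R']); o=-R.T@np.array(p['t']); d=R.T@np.linalg.solve(np.array(p['K']),[uv[0],uv[1],1]); return o,d
def atz(p,uv,z):
    o,d=ray(p,uv); return o+d*(z-o[2])/d[2]
E
python3 - <<'E'
from h import *
ps={}
for n in('side','top'):
    p=vision.camera(n); save(p,n+'0.png'); ps[n]=p
    print(n,np.round(-np.array(p['R']).T@np.array(p['t']),3),np.round(p['R'],2).tolist())
    for t in('trim','stand','panel','pencil','hammer','wax_tin','shingle_low'):
        print(t,[(round(s['score'],2),np.round(s['extent']).tolist()) for s in silhouettes(t,p)[:2]])
print(status.get_obs())
E
```

```text
side [0.207 0.96  0.801] [[-0.96, -0.29, -0.0], [-0.16, 0.55, -0.82], [0.24, -0.78, -0.57]]
trim [(0.71, [189.0, 278.0, 295.0, 316.0])]
stand [(0.68, [192.0, 305.0, 302.0, 356.0]), (0.21, [251.0, 203.0, 293.0, 219.0])]
panel [(0.81, [229.0, 184.0, 323.0, 246.0]), (0.56, [272.0, 205.0, 317.0, 222.0])]
pencil [(0.58, [247.0, 267.0, 315.0, 285.0]), (0.43, [191.0, 275.0, 292.0, 313.0])]
hammer [(0.71, [228.0, 185.0, 325.0, 244.0]), (0.26, [278.0, 206.0, 318.0, 223.0])]
wax_tin [(0.69, [244.0, 270.0, 317.0, 285.0]), (0.6, [316.0, 188.0, 345.0, 209.0])]
shingle_low [(0.85, [284.0, 205.0, 316.0, 223.0])]
top [0.301 0.045 1.388] [[0.01, -1.0, 0.02], [-0.99, -0.01, -0.13], [0.13, -0.01, -0.99]]
trim [(0.71, [146.0, 160.0, 198.0, 253.0])]
stand [(0.77, [129.0, 174.0, 198.0, 262.0])]
panel [(0.96, [272.0, 153.0, 344.0, 238.0])]
pencil [(0.82, [233.0, 189.0, 239.0, 254.0]), (0.56, [143.0, 159.0, 198.0, 251.0])]
hammer [(0.58, [381.0, 151.0, 417.0, 262.0])]
wax_tin [(0.77, [352.0, 232.0, 381.0, 258.0])]
shingle_low [(0.69, [289.0, 211.0, 320.0, 238.0])]
{'time_s': 0.8, 'qpos': array([-8.60610154e-01,  2.99925652e-01,  1.52099905e+00,  2.91815125e-05,
        1.32068718e+00, -6.66318132e-02]), 'joint_vel': array([-0.00044012,  0.00108624, -0.00070713, -0.00097494, -0.00025201,
        0.00103581]), 'tau': array([-3.00257971e-04, -5.31637394e+01, -3.52902997e+01,  7.09875254e-02,
        2.13579816e-02, -5.98028464e-05]), 'ee_pos': array([ 0.38554464, -0.3922358 ,  0.20543191]), 'eef_rot': array([-3.14157535e+00, -2.94908528e-05,  7.76810763e-01]), 'force': array([-0.53837837, -0.22737197, -0.38428365]), 'moment': array([0.04175911, 0.04010826, 0.00806742]), 'grip_force': 0.0, 'grip_width': 0.09411678228740943}
```

Run:
```python
import cv2
a=cv2.imread('pics/side0.png')[170:370,170:370]; cv2.imwrite('pics/s1.png',cv2.resize(a,(600,600),interpolation=cv2.INTER_CUBIC))
a=cv2.imread('pics/top0.png')[140:280,120:360]; cv2.imwrite('pics/t1.png',cv2.resize(a,(800,467),interpolation=cv2.INTER_CUBIC))
```

```text
(no output)
```

View pics/s1.png

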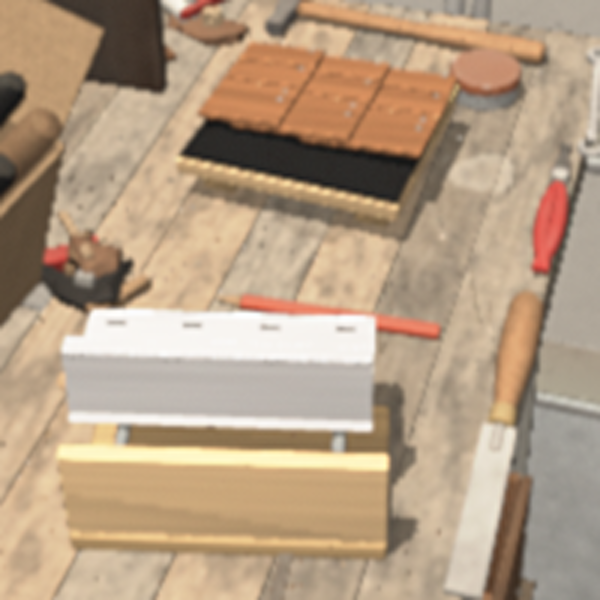

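View pics/t1.png

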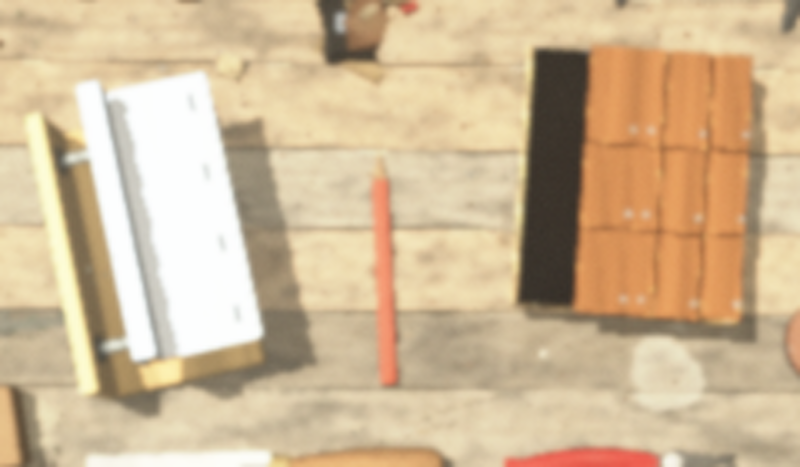

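```bash
cat > fit.py <<'E'
from h import *
from scipy.optimize import least_squares
def T(v,P):
    x,y,z,a=v; c,s=np.cos(a),np.sin(a); P=np.array(P,float)/1000
    return np.c_[c*P[:,0]-s*P[:,1]+x, s*P[:,0]+c*P[:,1]+y, P[:,2]+z]
def fit(name,obs,v0):
    # obs: list of (picture, pts mm, pixels)
    f=lambda v:np.concatenate([(proj(p,T(v,P))-U).ravel() for p,P,U in obs])
    r=least_squares(f,v0,loss='soft_l1'); print(name,np.round(r.x,4),'res px',np.round(r.fun,1)); return r.x
E
python3 - <<'E'
from fit import *
s=vision.camera('side'); t=vision.camera('top')
cs=lambda L:np.array(L)/3.+170-.33
ct=lambda L:np.array(L)/(10/3)+[120,140]-.35
# stand/panel frame: x to robot's right(-y world), y away(+x world): yaw ~ -pi/2
tr=fit('trim',[(t,[[-7.5,100,40],[7.5,100,40],[-7.5,-100,40],[7.5,-100,40],[80,100,2.5],[80,-100,2.5]],ct([[78,84],[101,80],[133,361],[157,357],[206,72],[263,338]])),
 (s,[[-7.5,100,40],[-7.5,-100,40],[-7.5,100,-18],[-7.5,-100,-18],[80,100,2.5]],cs([[65,340],[375,360],[70,420],[372,430],[90,312]]))],[.45,.25,.09,-1.4])
pa=fit('panel',[(t,[[0,100,44],[0,-100,44],[48,100,56],[48,-104,56]],ct([[531,47],[517,303],[592,46],[575,308]])),
 (s,[[0,100,44],[0,-100,44],[48,100,56],[48,-104,56]],cs([[183,157],[397,204],[205,118],[418,157]]))],[.45,-.1,0,-1.6])
np.save('fit.npy',[tr,pa])
sm=silhouettes('trim',t)[0]['region']; H=cv2.convexHull(proj(t,T(tr,[[a,b,c] for a in(-7.5,80) for b in(-100,100) for c in((-18,40) if a<0 else (0,2.5))])).astype(np.float32))
m=np.zeros((420,560),np.uint8); cv2.fillConvexPoly(m,np.round(H).astype(int),1); print('IoU',(m.astype(bool)&sm).sum()/(m.astype(bool)|sm).sum())
vis=[]
for p,o,z in((s,(170,370,170,370),3),(t,(140,280,120,360),10/3)):
    im=cv2.resize(p['pixels'][o[0]:o[1],o[2]:o[3],::-1],None,fx=z,fy=z,interpolation=cv2.INTER_CUBIC)
    for v,P in((tr,[[-7.5,100,40],[-7.5,-100,40],[7.5,-100,40],[7.5,100,40],[-7.5,100,40],[-7.5,100,-18],[-7.5,-100,-18],[80,-100,2.5],[80,100,2.5]]),(pa,[[0,100,44],[0,-100,44],[48,-104,56],[48,100,56]])):
        u=(proj(p,T(v,P))-[o[2],o[0]]+.33)*z; cv2.polylines(im,[np.round(u).astype(int)],False,(0,0,255) if v is tr else (255,255,0),1)
    vis.append(im)
w=vis[1]; s0=cv2.resize(vis[0],(467,467)); cv2.imwrite('pics/ov.png',cv2.resize(np.hstack([s0,w]),(800,295)))
cv2.imwrite('pics/ovs.png',vis[0]);cv2.imwrite('pics/ovt.png',w)
E
```

```text
trim [ 0.4759  0.3324  0.0906 -1.328 ] res px [-0.1  1.2 -0.8  1.   0.4  0.3 -0.5 -0.   0.5  0.2  0.6 -0.2 -1.4  4.8
 -1.   1.4  0.1 -0.9 -0.3 -0.9  0.5 -2.6]
panel [ 5.273e-01  4.630e-02  1.000e-04 -1.616e+00] res px [-0.2 -0.3 -0.5  0.9  0.5  0.   1.3  1.6 -2.8 -0.1  0.1  0.2 -2.9 -1.1
  0.3  1.1]
IoU 0.9413983173774296
```

View pics/ovs.png

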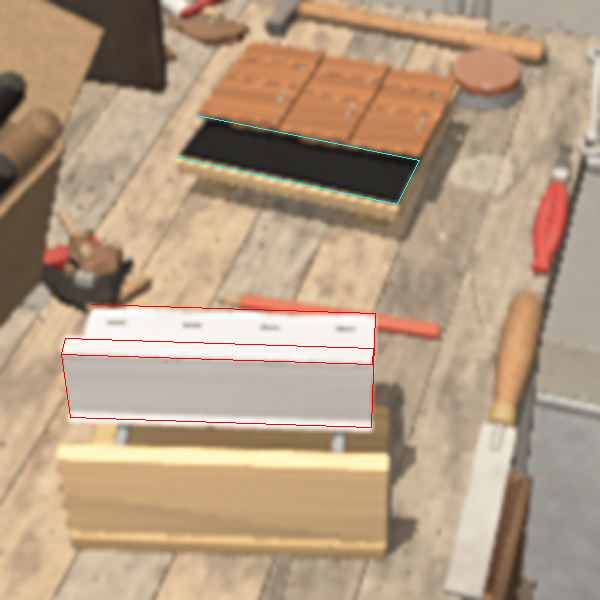

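View pics/ovt.png

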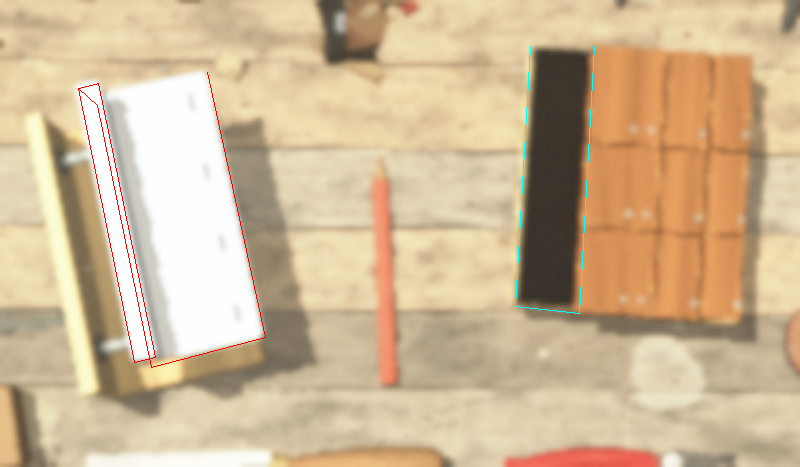

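```bash
cat >> h.py <<'E'
from scipy.spatial.transform import Rotation as Ro
def to(pos,psi):
    o=status.get_obs(); R=Ro.from_euler('xyz',o['eef_rot']); d=R.inv().apply(np.array(pos)-o['ee_pos'])/.5
    r=(R.inv()*Ro.from_euler('xyz',[np.pi,0,psi])).as_rotvec()/(np.pi/2)
    print(np.round(np.r_[d,r],4).tolist(),'at',np.round(o['ee_pos'],4),np.round(o['eef_rot'],3),'F',np.round(o['force'],1),'w',round(o['grip_width'],4),'g',round(o['grip_force'],1),'t',o['time_s'])
E
python3 -c "
from h import *
to([.44,0.02,.22],.2428)"
```

```text
[0.6557, -0.5116, -0.0291, 0.0, -0.0, 0.34] at [ 0.3855 -0.3923  0.2055] [3.142 0.    0.777] F [-0.5  0.2 -0.3] w 0.094 g 0.0 t 0.95
```

```bash
python3 -m pendant '[0.656,-0.512,-0.03,0,0,0.34,0, 0.656,-0.512,-0.03,0,0,0.34,0, 0.656,-0.512,-0.03,0,0,0.34,0, 0.656,-0.512,-0.03,0,0,0.34,0, 0.656,-0.512,-0.03,0,0,0.34,0, 0.656,-0.512,-0.03,0,0,0.34,0, 0.656,-0.512,-0.03,0,0,0.34,0, 0.656,-0.512,-0.03,0,0,0.34,0, 0.656,-0.512,-0.03,0,0,0.34,0, 0.656,-0.512,-0.03,0,0,0.34,0, 0.656,-0.512,-0.03,0,0,0.34,0]' 25
python3 -c "
from h import *
to([.4759,0.3324,.19],.2428)"
```

```text
time_s: 2.05
ee_pos: [0.4399, 0.0202, 0.2204]
eef_rot: [3.141, 0.0, 0.244]
force: [-0.3, -0.0, 0.1]
grip_width: 0.0472
grip_force: 0.0
[0.2206, -0.5885, 0.0607, 0.0001, 0.0001, 0.0007] at [0.4399 0.0202 0.2204] [3.141 0.    0.244] F [-0.3 -0.   0.1] w 0.0472 g 0.0 t 2.05
```

```bash
python3 -m pendant '[0.221,-0.588,0.061,0,0,0,0, 0.221,-0.588,0.061,0,0,0,0, 0.221,-0.588,0.061,0,0,0,0, 0.221,-0.588,0.061,0,0,0,0, 0.221,-0.588,0.061,0,0,0,0, 0.221,-0.588,0.061,0,0,0,0, 0.221,-0.588,0.061,0,0,0,0, 0.221,-0.588,0.061,0,0,0,0, 0.221,-0.588,0.061,0,0,0,0]'
python3 - <<'E'
from h import *
to([.4759,0.3324,.1015],.2428)
vis=[]
for n,o in(('side',(200,340,150,320)),('top',(130,270,110,280))):
    p=vision.camera(n); im=cv2.resize(p['pixels'][o[0]:o[1],o[2]:o[3],::-1],(396,396*140//170),interpolation=cv2.INTER_CUBIC); vis.append(im)
cv2.imwrite('pics/g1.png',np.hstack(vis))
E
```

```text
time_s: 2.95
ee_pos: [0.4771, 0.3306, 0.1898]
eef_rot: [3.141, 0.0, 0.242]
force: [-0.0, -0.9, 0.1]
grip_width: 0.0472
grip_force: 0.0
[-0.0013, -0.0042, 0.1767, 0.0003, 0.0003, -0.0008] at [0.4771 0.3306 0.1898] [3.141 0.    0.242] F [-0.  -0.9  0.1] w 0.0472 g 0.0 t 2.95
```

View pics/g1.png

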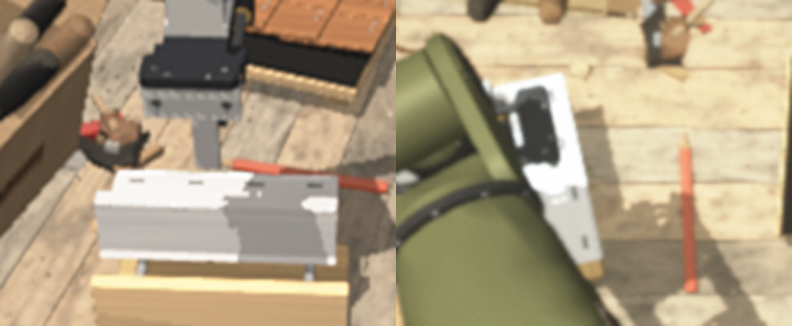

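```bash
python3 -m pendant '[0,0,0.06,0,0,0,0, 0,0,0.12,0,0,0,0, 0,0,0.177,0,0,0,0, 0,0,0.177,0,0,0,0, 0,0,0.177,0,0,0,0, 0,0,0.177,0,0,0,-1, 0,0,0.177,0,0,0,-1, 0,0,0.177,0,0,0,-1, 0,0,0.177,0,0,0,-1, 0,0,0.177,0,0,0,-1]' 30
```

```text
time_s: 4.05
ee_pos: [0.4764, 0.3335, 0.1019]
eef_rot: [-3.139, -0.001, 0.243]
force: [-1.4, 9.0, 0.6]
grip_width: 0.015
grip_force: 30.0
```

```bash
python3 -m pendant '[0,-0.003,0,0,0,0,-1, 0,-0.003,-0.03,0,0,0,-1, 0,-0.003,-0.07,0,0,0,-1, 0,-0.003,-0.11,0,0,0,-1, 0,-0.003,-0.15,0,0,0,-1, 0,-0.003,-0.17,0,0,0,-1, 0,-0.003,-0.17,0,0,0,-1, 0,-0.003,-0.17,0,0,0,-1]' 50
python3 - <<'E'
from h import *
to([.45,.16,.17],-.045)
vis=[]
for n,o in(('side',(190,330,150,320)),('top',(130,270,110,280))):
    p=vision.camera(n); im=cv2.resize(p['pixels'][o[0]:o[1],o[2]:o[3],::-1],(396,396*140//170),interpolation=cv2.INTER_CUBIC); vis.append(im)
cv2.imwrite('pics/g2.png',np.hstack(vis))
E
```

```text
time_s: 4.85
ee_pos: [0.476, 0.3335, 0.1858]
eef_rot: [3.141, 0.001, 0.243]
force: [0.3, 0.5, -3.1]
grip_width: 0.0147
grip_force: 50.0
[-0.1338, 0.3242, 0.0319, 0.0003, 0.0005, 0.1832] at [0.476  0.3335 0.1858] [3.141e+00 1.000e-03 2.430e-01] F [ 0.3  0.5 -3.1] w 0.0147 g 50.0 t 4.85
```

View pics/g2.png

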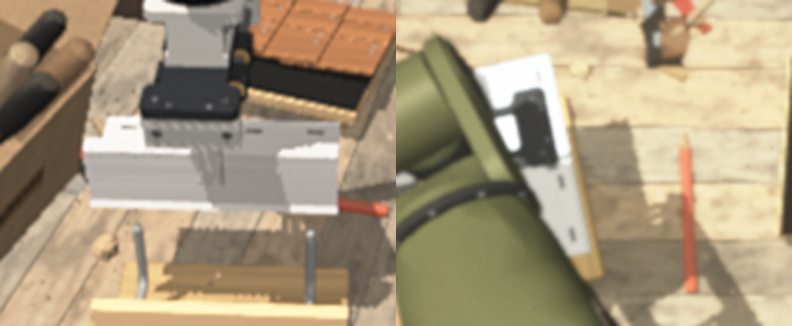

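```bash
cat >> h.py <<'E'
PA=np.array([.5273,.0463,0,-1.616])
def P2W(x,y,z):
    c,s=np.cos(PA[3]),np.sin(PA[3]); return np.array([c*x-s*y+PA[0],s*x+c*y+PA[1],z])
E
python3 -c "
from h import *
print(P2W(-.04,0,.12),P2W(.005,0,.054)); to(P2W(-.045,0,.12),PA[3]+np.pi/2)"
```

```text
[0.52910753 0.08625914 0.12      ] [0.52707406 0.04130511 0.054     ]
[-0.0124, 0.4957, 0.131, 0.0005, 0.001, 0.1833] at [0.4759 0.3334 0.1854] [3.141e+00 2.000e-03 2.430e-01] F [-0.3  0.8 -3. ] w 0.0146 g 50.0 t 4.95
```

```bash
python3 -m pendant '[0,0.04,0,0,0,0.02,-1, -0.003,0.11,0,0,0,0.05,-1, -0.005,0.19,0,0,0,0.08,-1, -0.007,0.27,0.01,0,0,0.11,-1, -0.009,0.34,0.04,0,0,0.14,-1, -0.011,0.41,0.08,0,0,0.165,-1, -0.012,0.46,0.11,0,0,0.183,-1, -0.012,0.485,0.125,0,0,0.183,-1, -0.012,0.496,0.131,0,0,0.183,-1, -0.012,0.496,0.131,0,0,0.183,-1, -0.012,0.496,0.131,0,0,0.183,-1]'
python3 - <<'E'
from h import *
to(P2W(-.045,0,.06),PA[3]+np.pi/2)
vis=[]
for n,o in(('side',(170,290,200,340)),('top',(130,250,210,350))):
    p=vision.camera(n); im=cv2.resize(p['pixels'][o[0]:o[1],o[2]:o[3],::-1],(399,342),interpolation=cv2.INTER_CUBIC); vis.append(im)
cv2.imwrite('pics/g3.png',np.hstack(vis))
E
```

```text
time_s: 6.05
ee_pos: [0.5301, 0.0925, 0.1215]
eef_rot: [-3.141, -0.001, -0.043]
force: [-0.3, 0.7, -2.5]
grip_width: 0.0147
grip_force: 50.0
[-0.0016, 0.0025, 0.123, -0.0002, -0.0004, 0.0011] at [0.5301 0.0925 0.1215] [-3.141e+00 -1.000e-03 -4.300e-02] F [-0.3  0.7 -2.5] w 0.0147 g 50.0 t 6.05
```

View pics/g3.png

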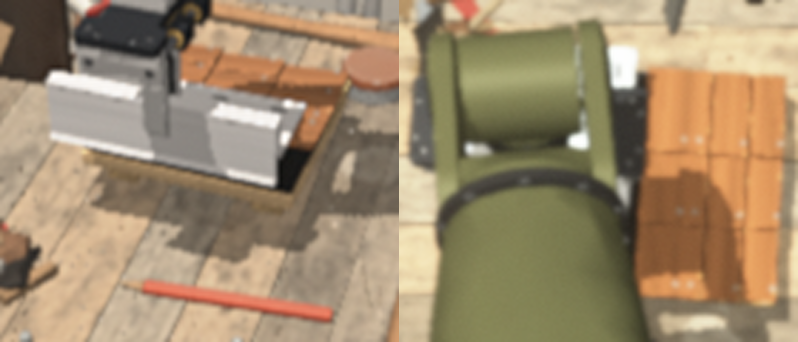

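Run:
```python
from fit import *
s=vision.camera('side')
o=status.get_obs(); e=o['ee_pos']; v=[e[0],e[1],e[2]-.0105,-1.616+.002]
P=[[-7.5,100,40],[-7.5,-100,40],[-7.5,100,-18],[-7.5,-100,-18],[80,-100,2.5]]
print(e,np.round((proj(s,T(v,P))-[200,170]+.3)*2.85))
im=cv2.resize(s['pixels'][170:290,200:340,::-1],None,fx=5,fy=5,interpolation=cv2.INTER_CUBIC)
cv2.polylines(im,[np.round((proj(s,T(v,[P[i] for i in(0,1,3,2,0)]))-[200,170]+.4)*5).astype(int)],False,(0,0,255),1)
cv2.polylines(im,[np.round((proj(s,T(v,[[80,100,0],[80,-100,0],[0,-100,0]]))-[200,170]+.4)*5).astype(int)],False,(255,0,0),1)
pa=[.5273,.0463,0,-1.616]
cv2.polylines(im,[np.round((proj(s,T(pa,[[0,100,44],[0,-100,44],[48,-104,44]]))-[200,170]+.4)*5).astype(int)],False,(255,255,0),1)
cv2.imwrite('pics/g4.png',im)
```

```text
[0.53010016 0.09234402 0.12148731] [[ 44.  83.]
 [274. 129.]
 [ 50. 139.]
 [273. 186.]
 [304. 107.]]
```

View pics/g4.png

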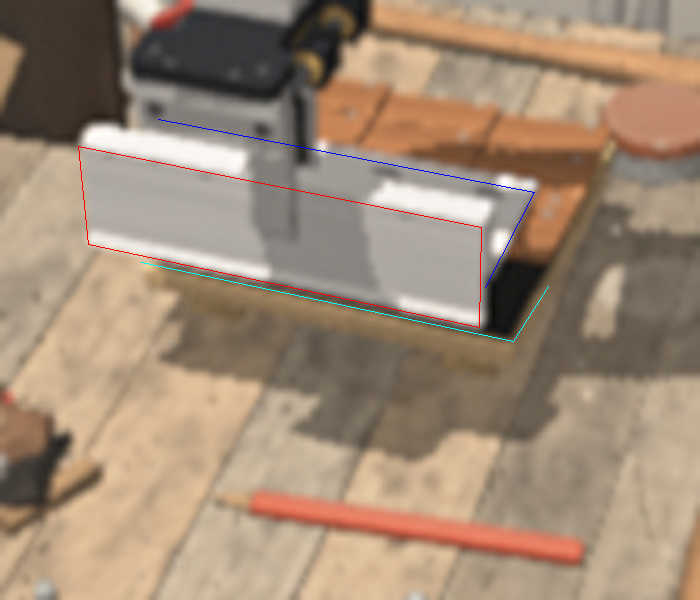

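```bash
python3 -m pendant '[0,0,0.03,0,0,0,-1, 0,0,0.07,0,0,0,-1, 0,0,0.1,0,0,0,-1, 0,0,0.115,0,0,0,-1, 0,0,0.12,0,0,0,-1, 0,0,0.12,0,0,0,-1, 0,0,0.12,0,0,0,-1]'
python3 -m pendant '[0,0,0.004,0,0,0,-1, 0,0,0.006,0,0,0,-1, 0,0,0.006,0,0,0,-1]'
python3 -m pendant '[0,0,0.002,0,0,0,-1, 0,0,0.004,0,0,0,-1, 0,0,0.004,0,0,0,-1]'
python3 -c "
from h import *
to(P2W(-.045,0,.054),PA[3]+np.pi/2)"
```

```text
time_s: 6.9
ee_pos: [0.5304, 0.0916, 0.0617]
eef_rot: [-3.141, -0.001, -0.045]
force: [-0.2, 0.9, -2.1]
grip_width: 0.0149
grip_force: 50.0
time_s: 7.2
ee_pos: [0.53, 0.0915, 0.058]
eef_rot: [3.142, -0.0, -0.045]
force: [-0.1, 0.1, -1.9]
grip_width: 0.0146
grip_force: 50.0
time_s: 7.5
ee_pos: [0.5299, 0.0915, 0.0558]
eef_rot: [3.142, 0.0, -0.045]
force: [0.1, 0.2, -2.6]
grip_width: 0.0151
grip_force: 50.0
[-0.0012, 0.0005, 0.0035, 0.0, 0.0002, 0.0003] at [0.5299 0.0915 0.0558] [ 3.142  0.    -0.045] F [ 0.1  0.2 -2.6] w 0.0151 g 50.0 t 7.5
```

Still free at .0558; feel on in 1 mm steps.

```bash
python3 -m pendant '[0,0,0.002,0,0,0,-1, 0,0,0.002,0,0,0,-1, 0,0,0.002,0,0,0,-1]'
python3 -m pendant '[0,0,0.002,0,0,0,-1, 0,0,0.002,0,0,0,-1, 0,0,0.002,0,0,0,-1]'
```

```text
time_s: 7.8
ee_pos: [0.53, 0.0915, 0.0549]
eef_rot: [-3.142, 0.0, -0.045]
force: [0.5, -0.8, -2.5]
grip_width: 0.0142
grip_force: 50.0
time_s: 8.1
ee_pos: [0.53, 0.0915, 0.0539]
eef_rot: [-3.142, 0.0, -0.045]
force: [0.2, -0.2, -2.7]
grip_width: 0.0147
grip_force: 50.0
```

Run:
```python
from h import *
o=status.get_obs(); print(np.round(o['force'],2),np.round(o['moment'],3),o['ee_pos'],o['eef_rot'])
```

```text
[ 0.18 -0.15 -2.67] [ 0.066  0.042 -0.017] [0.52999482 0.09149616 0.05391371] [-3.14158711e+00  7.77051939e-05 -4.47293971e-02]
```

```bash
python3 -m pendant '[0,0,0.002,0,0,0,-1, 0,0,0.002,0,0,0,-1, 0,0,0.002,0,0,0,-1]'
python3 -m pendant '[0,0,0.002,0,0,0,-1, 0,0,0.002,0,0,0,-1, 0,0,0.002,0,0,0,-1]'
```

```text
time_s: 8.4
ee_pos: [0.5302, 0.0915, 0.0534]
eef_rot: [-3.142, -0.0, -0.045]
force: [-3.4, 1.0, 4.7]
grip_width: 0.0147
grip_force: 50.0
time_s: 8.7
ee_pos: [0.5303, 0.0916, 0.0531]
eef_rot: [3.142, -0.001, -0.044]
force: [-8.2, 0.9, 15.2]
grip_width: 0.0148
grip_force: 50.0
```

```bash
python3 -m pendant '[0,0,-0.005,0,0,0,-1, 0,0,-0.005,0,0,0,-1, 0,0.01,-0.005,0,0,0,-1, 0,0.02,-0.005,0,0,0,-1, 0,0.03,-0.005,0,0,0,-1, 0,0.04,-0.005,0,0,0,-1, 0,0.05,-0.005,0,0,0,-1, 0,0.05,-0.005,0,0,0,-1]'
python3 - <<'E'
from h import *
to(P2W(.005,0,.0535),PA[3]+np.pi/2)
vis=[]
for n,o in(('side',(170,290,200,340)),('top',(130,250,210,350))):
    p=vision.camera(n); im=cv2.resize(p['pixels'][o[0]:o[1],o[2]:o[3],::-1],(399,342),interpolation=cv2.INTER_CUBIC); vis.append(im)
cv2.imwrite('pics/g5.png',np.hstack(vis))
E
```

```text
time_s: 9.5
ee_pos: [0.5289, 0.0658, 0.0544]
eef_rot: [3.142, -0.0, -0.045]
force: [-0.1, 0.3, -2.0]
grip_width: 0.0149
grip_force: 50.0
[-0.0015, 0.0492, 0.0019, 0.0, -0.0, -0.0002] at [0.5289 0.0658 0.0544] [ 3.142 -0.    -0.045] F [-0.1  0.3 -2. ] w 0.0149 g 50.0 t 9.5
```

View pics/g5.png

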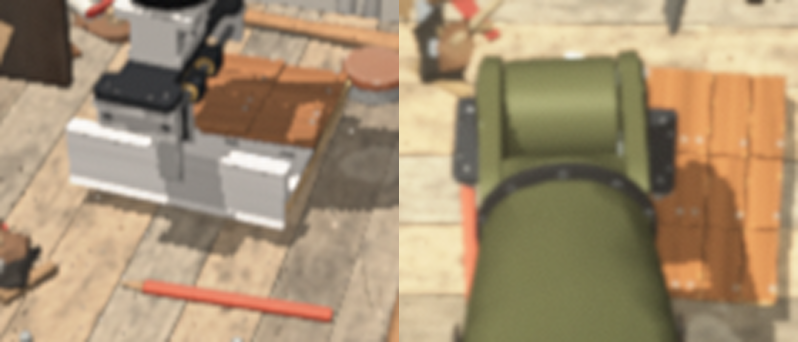

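```bash
python3 -m pendant '[0,0.01,0,0,0,0,-1, 0,0.02,0,0,0,0,-1, 0,0.03,0,0,0,0,-1, 0,0.04,0,0,0,0,-1, 0,0.044,0,0,0,0,-1, 0,0.044,0,0,0,0,-1]'
python3 -m pendant '[0,0.002,0,0,0,0,-1, 0,0.004,0,0,0,0,-1, 0,0.004,0,0,0,0,-1]'
```

```text
time_s: 10.2
ee_pos: [0.5279, 0.0446, 0.0544]
eef_rot: [-3.141, 0.0, -0.046]
force: [0.5, 2.6, -2.1]
grip_width: 0.0146
grip_force: 50.0
time_s: 10.5
ee_pos: [0.5278, 0.0441, 0.0544]
eef_rot: [-3.139, -0.0, -0.045]
force: [-0.7, 15.0, -3.1]
grip_width: 0.0145
grip_force: 50.1
```

```bash
python3 -m pendant '[0,-0.001,0,0,0,0,-1, 0,-0.001,0.002,0,0,0,-1, 0,-0.001,0.004,0,0,0,-1, 0,-0.001,0.006,0,0,0,-1, 0,-0.001,0.006,0,0,0,-1, 0,-0.001,0.006,0,0,0,-1]'
python3 - <<'E'
from h import *
o=status.get_obs(); print(np.round(o['force'],2),np.round(o['moment'],3))
from fit import T
p=vision.camera('side'); e=o['ee_pos']; v=[e[0],e[1],.044,-1.616]
im=cv2.resize(p['pixels'][170:270,210:340,::-1],None,fx=6,fy=6,interpolation=cv2.INTER_CUBIC)
q=lambda v,P,c:cv2.polylines(im,[np.round((proj(p,T(v,P))-[210,170]+.4)*6).astype(int)],False,c,1)
q(v,[[-7.5,100,40],[-7.5,-100,40],[-7.5,-100,-18],[-7.5,100,-18],[-7.5,100,40]],(0,0,255))
q([.5273,.0463,0,-1.616],[[0,100,44],[0,-100,44],[48,-104,44]],(255,255,0))
cv2.imwrite('pics/g6.png',im)
E
```

```text
time_s: 11.1
ee_pos: [0.5281, 0.0443, 0.0533]
eef_rot: [-3.14, -0.001, -0.045]
force: [-10.7, 11.5, 20.4]
grip_width: 0.0148
grip_force: 50.1
[-10.68  11.51  20.44] [ 1.958  1.873 -0.409]
```

View pics/g6.png

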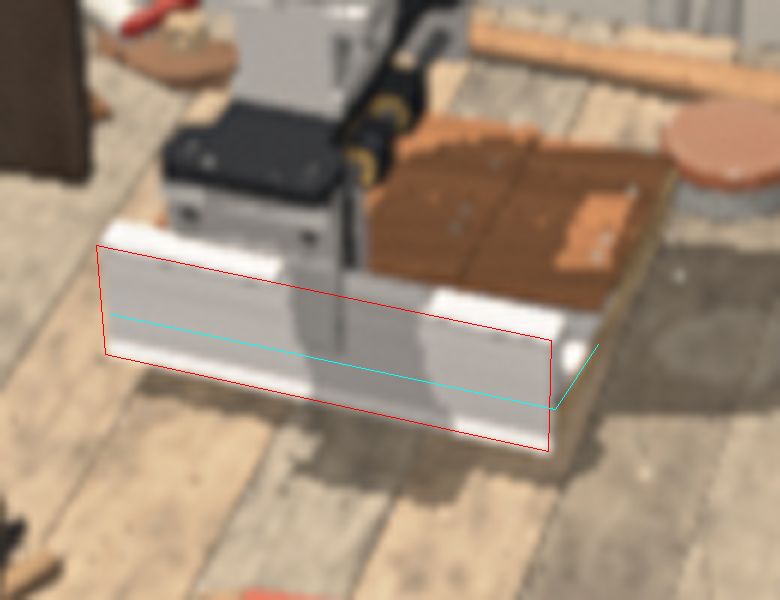

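```bash
python3 -m pendant '[0,0.001,0.001,0,0,0,-1, 0,0.001,0.001,0,0,0,-1, 0,0.001,0.001,0,0,0,-1, 0,0.001,0.001,0,0,0,-1]' && python3 -c "
from h import *
o=status.get_obs(); print(np.round(o['moment'],3))
print(order.hand_in())"
```

```text
time_s: 11.55
ee_pos: [0.5282, 0.0443, 0.0534]
eef_rot: [-3.139, -0.002, -0.044]
force: [-13.2, 15.3, 27.2]
grip_width: 0.0148
grip_force: 50.1
[ 2.6    2.411 -0.405]
the job is handed in; nothing more can be done
None
```

I handed the job in with the trim still gripped, pressed on the underlay with about 27 N and its drip leg against the board edge; the last picture showed no lifted shingle, and no verdict came back.

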